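# Let the tray lift down on its ratchet

## Task

Let the steel tray of the little ratchet lift down to the notch nearest the orange clip: press the yellow release pad gently to lift the red pawl off the toothed wheel, hold it while the drum turns back, then let go so that the pawl drops in and holds. Then press down lightly on the empty tray with the closed fingers to make sure that the pawl holds, and come away. Do not force the pad or the tray, and do not disturb the things standing about.

Things in the scene. Friction and masses are not known exactly. Their poses are not given: they have to be found in the camera images.
- lift: Tray lift, a fixed mechanism on a wooden board 200 x 520 x 12 mm. Origin on the table under the axis of the toothed wheel; its x axis points away from the robot at yaw 0, z up. The wheel turns about the lift's x, 110 mm above the table. On its +y side are the pawl's post and the yellow pad, on its -y side the tray. Tallest part: the yoke on the two guide rods at y = -58 mm, 243 mm up.
- drum (a joint): Angle of drum and toothed wheel, rad: 0 at the start (pawl in a notch, tray up), growing as the drum turns back and the tray comes down, 30 mm per rad. Notches are 0.524 rad apart = 15.7 mm of tray. Once the pawl is clear the tray's weight turns the drum by itself, slowly (oil damped): about 0.15 to 0.3 rad/s, 4.5 to 9 mm/s of tray.
- pawl (a joint): Angle of the red hook pawl, rad: 0 fully dropped in a notch, about 0.075 just clear of the teeth, 0.09 at its stop. It is 95 mm long and lies over the top of the wheel; its nose goes up as the release pad goes down. When let go it drops on the wheel, and the next tooth to come round is caught.
- lever: Black release lever with the yellow pad, turning on the pawl's pin; a spring brings it back up. Origin on the pin (lift frame x 30, y 75, z 152 mm); at rest its axes are the lift's; it turns about its x axis, pad down. Up to 10 N on the pad is gentle, 15 N is forcing it. The pad's way down is free for at least 35 mm.
- lever_pad (a point): Centre of the top of the yellow pad (28 x 34 x 8 mm, long side along y), 72 mm from the pin, 156 mm above the table at rest. Pressed down it gives 1 to 2 N through free play that differs every time (1.5 to 19 mm, cannot be seen), then takes up the pawl (2 to 5 N; teeth cleared after about 5.5 mm more), then about 1.3 mm farther meets a hard stop, where the force shoots up.
- tray: Stainless steel tray 140 (x) x 150 (y) mm with a rim 16 mm high, 3 mm sheet, level, axes as the lift's; moves straight up and down. Origin at the centre of its underside, at lift frame x 0, y -150 mm. The grey carriage and brass rack on its +y side move with it.
- tray_floor (a point): Centre of the tray's floor (upper face, thin grey rubber liner), where to press for the check: a light press is 3 to 10 N; 25 N is forcing it.
- tray_rim (a point): Top edge of the tray's rim on its -y side, 55 mm towards the lift's +x from the middle, next to the clip: this edge is to come level with the clip.
- clip: Orange clip 24 x 22 x 8 mm with a thin tongue towards the tray, on a thin upright rod 22 mm off the tray's -y rim; fixed. Origin at the mid-height of clip and tongue: the height wanted for the tray's rim, 25 to 55 mm below the rim's start. One notch always comes within 8 mm of it.
- jar: Small glass jar with an aluminium screw lid, 44 mm across, 60 mm high, standing on the lift's board on the robot's side of the pad. Leave alone.
- pick: Blue silicone cleaning pick 115 mm long, lying on the lift's board on the robot's side of the tray. Leave alone.
- charger: Sand-coloured charger 100 x 160 mm with an open hinged flap, 90 mm high. Leave alone.
- mug: Blue mug 80 mm across, 90 mm high. Leave alone.
- penpot: Wooden pen pot 72 mm across, 95 mm high. Leave alone.
- lift_hub (a point): Centre of the toothed steel wheel (100 mm over the tips, 12 mm thick, 12 teeth), on the lift's far side (x = +30 mm), on its axis.

How it is judged:
By the outcome, as a careful person would: the job done as asked, in the order asked, and still so for the second after the job is handed in, with the robot touching nothing.
It also fails if it takes over 56 s, if anything falls off the work surface, if the arm or the gripper's body presses on something with over 40 N, if the wrist force passes 120 N, or if a joint passes its speed limit or range.

## Robot

A 7-joint arm with a two-finger parallel gripper is mounted at the origin on the work surface. World frame = base frame: x ahead of the robot, y to its left, z up, the work surface at z = 0. Lengths are in m, angles in rad, forces in N, time in s.
With the tool pointing down it reaches from about 0.425 to 0.95 m from the base axis. Payload 4.7 kg.
Tool frame: the origin (TCP) lies on the centre line of the jaws, within the pads' length; the fingertips stand 19 mm ahead of it and the grasp point (between the pads) is the TCP (bot.tips_ahead is the distance from the TCP to the fingertips, in m); z points along the fingers, y is the line along which they close (so a half turn about z gives the same grasp; the last joint's range is limited). The gripper opens to 85 mm and grips with 20 to 120 N. Pads are 22 mm wide; open, the fingers measure 114 mm over their backs; the gripper's body (76 mm by 85 mm) begins 54 mm behind the grasp point. The pads swing forward as they close: fully open they stand 13 mm farther back than shut.
Start: joints at [1.196, 0.469, -0.049, 1.532, 0.024, 1.141, -0.082], TCP at [0.229, -0.635, 0.25] pointing down, gripper open.
Joint ranges: [-2.59, 2.59], [-0.33, 1.99], [-1.39, 1.29], [0.1, 2.45], [-1.04, 4.18], [0.21, 1.99], [-2.66, 2.66]. Speed limits (rad/s): [2.57, 2.57, 3.14, 3.14, 3.14, 3.14, 3.14].

## Interface

Orientations are given as a 3x3 rotation matrix whose columns are the frame's x, y, z axes.
In Python, from cell import bot gives the robot as it stands.
- The arm moves only by the tool drive_tool, never from a script. Its argument "rows" is a list of rows, each an object of numbers: "x", "y", "z": the shift along the tool's x, y, z in cm; "ax", "ay", "az": the turn, a rotation vector about the tool's x, y, z in rad; "fingers": the finger opening in cm, from 0 to 8.54. A call has 1 to 20 rows; each row is the pose to reach, as a shift and turn from the pose commanded when the call began, along the tool's axes at that moment; what a row does not reach only later rows make up. A row lasts 1/8 s, in which the tool goes at most 62.5 mm and 10.7 degrees, less where a joint would pass 70% of its speed; a pose out of reach is approached as far as the arm can. A call with a gripper value outside its range is refused whole. The fingers move at their own pace and stop on an object; the grip force is fixed at half the most. Time passes only in rows, so rows that repeat a pose let the fingers close. It gives the time, the measured TCP pose, the force, the opening and the grip force at its end, in the units of the state.
- bot.observe(): the state, without advancing time (a new reading comes with each control period).
- bot.snapshot(name): name is "scene" or "top" or "wrist"; returns a dict with "pixels" (480x640x3 uint8, blue, green, red), "fovy" (degrees; the focal length in pixels is half the picture's height over the tangent of half this angle, whatever the lens; pixels are square), "cx", "cy" (the principal point, pixels), "origin" and "orientation" of the camera in the world. Camera axes: x right, y down, z forward; pixel columns grow to the right and rows downward; lengths in m; the calibration is good to about 2 mm. The wrist camera is an equidistant fisheye: a pixel r from the principal point sees the ray r / f radians off the axis. A picture is of the moment at which its call begins. There is no depth.
- bot.job_done(): hands the job in; it is judged then, once.
The state is a dict: "t": time; "qpos": joint angles; "joint_vel": joint speeds; "joint_torque": joint torques, N m; "position": TCP position; "tcp_rot": TCP orientation; "contact_force": force on the tool from outside, world axes, zero at the start; "moment": the same for the moment, N m; "finger_gap": opening from 0.0 (shut) to 1.0 (fully open); "grip_force": force on a finger pad.
Only numpy, scipy, OpenCV 4.12 (cv2) and the standard library are available. Lean on these libraries where they do the work, as an engineer would, in place of code of your own. Each camera call takes 0.05 s, during which the arm holds its last target. There are 200 camera calls.

## Working session

There is one attempt and no reset: what is moved stays moved. The work goes in short steps, Python scripts to look and compute and a tool call to move; the robot and the scene stay as the last step left them, time stands still between calls to the robot, and variables do not carry over. Pictures are saved under pics/ and viewed, at most 10 in all, crops included, and the job is handed in when it is done.

Besides the shell and the picture viewer there is one more tool, called after "Emit:" as name([rows], argument=value, ...), one row to a line, values as JSON. drive_tool: Moves the arm, as the interface text tells. Its arguments: {"type":"object","properties":{"rows":{"type":"array"}},"required":["rows"]}

```bash
mkdir -p pics; ls
cat > h.py <<'E'
import numpy as np, cv2, pickle
from cell import bot
def snap(n,f):
    s=bot.snapshot(n); cv2.imwrite(f'pics/{f}.png',s['pixels']); pickle.dump(s,open(f'pics/{f}.pkl','wb')); return s
def load(f): return pickle.load(open(f'pics/{f}.pkl','rb'))
def ray(s,u,v):
    f=240/np.tan(np.radians(s['fovy'])/2)
    d=np.array([(u-s['cx'])/f,(v-s['cy'])/f,1.]); return np.array(s['orientation'])@d
def atz(s,u,v,z):
    d=ray(s,u,v);o=np.array(s['origin']); return o+d*(z-o[2])/d[2]
def proj(s,p):
    f=240/np.tan(np.radians(s['fovy'])/2)
    c=np.array(s['orientation']).T@(np.array(p)-s['origin']); return np.round([s['cx']+f*c[0]/c[2], s['cy']+f*c[1]/c[2]],1)
def tri(s1,p1,s2,p2):
    a,b=ray(s1,*p1),ray(s2,*p2); o1,o2=np.array(s1['origin']),np.array(s2['origin'])
    k=np.linalg.lstsq(np.c_[a,-b],o2-o1,rcond=None)[0]; return (o1+a*k[0]+o2+b*k[1])/2, np.linalg.norm(o1+a*k[0]-o2-b*k[1])
E
python3 - <<'E'
from h import *
for n in('scene','top'):
    s=snap(n,n+'0'); print(n,s['fovy'],s['origin'],np.round(s['orientation'],3).tolist())
o=bot.observe();print(o['t'],o['position'],np.round(o['tcp_rot'],3).tolist(),o['contact_force'],bot.tips_ahead)
E
```

```text
pics
scene 57.29286408377271 [ 1.08389453 -0.65305424  1.04926704] [[0.773, 0.456, -0.441], [0.634, -0.572, 0.52], [-0.016, -0.682, -0.731]]
top 42.875501971986026 [0.38352634 0.01548836 1.51143375] [[0.01, -0.992, 0.123], [-1.0, -0.011, -0.011], [0.012, -0.123, -0.992]]
0.1 [ 0.2286376  -0.63457736  0.24935615] [[0.941, 0.339, -0.001], [0.339, -0.941, 0.002], [-0.0, -0.002, -1.0]] [0.46993508 1.08754706 0.52749976] 0.019
```

View pics/scene0.png

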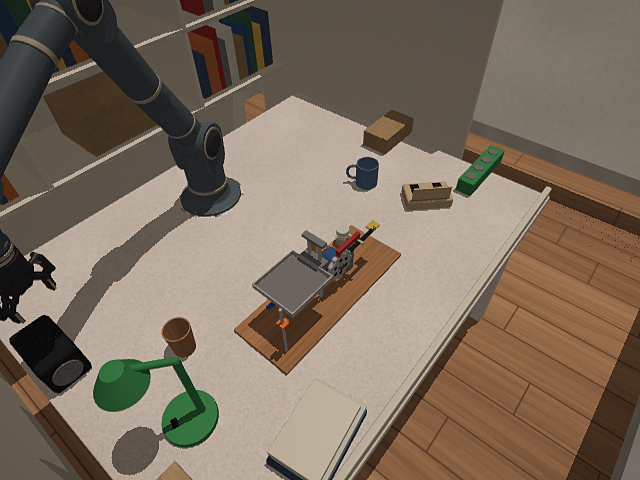

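View pics/top0.png

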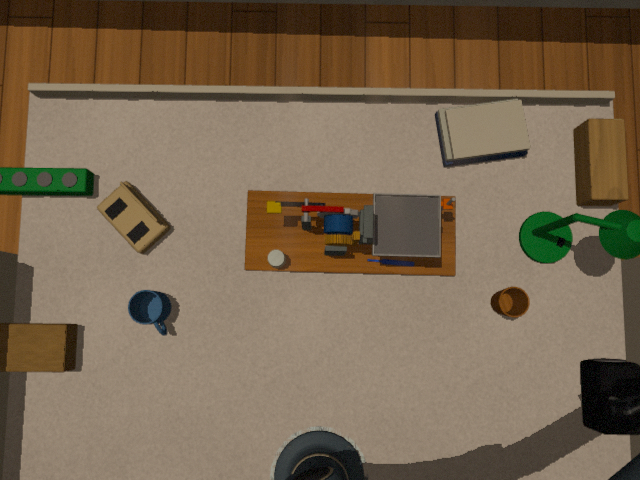

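The top view shows the lift almost at yaw 0, with its board corners near (248,191), (456,196), (455,276) and (245,270). The pad is at (273,207), the tray's centre near (407,225), the clip at (448,203) and the jar at (276,258). I'll enlarge it next.

Run:
```python
from h import *
a=load('top0')['pixels'][180:285,235:470]; b=load('scene0')['pixels'][210:380,230:410]
cv2.imwrite('pics/ct.png',cv2.resize(a,None,fx=3.4,fy=3.4,interpolation=cv2.INTER_CUBIC))
cv2.imwrite('pics/cs.png',cv2.resize(b,None,fx=3.5,fy=3.5,interpolation=cv2.INTER_CUBIC))
```

```text
(no output)
```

View pics/ct.png

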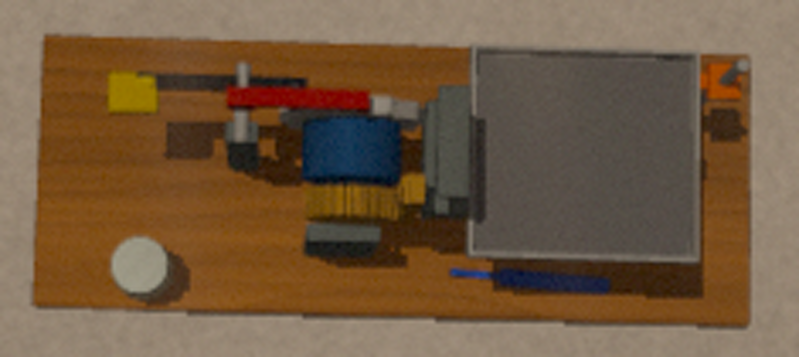

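View pics/cs.png

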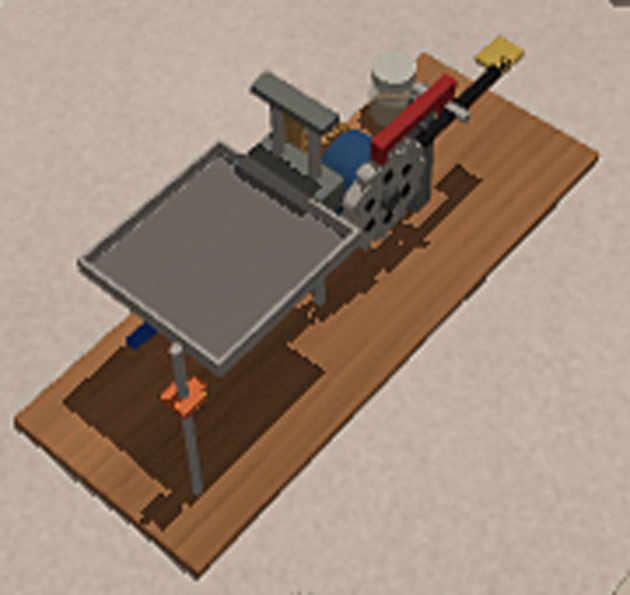

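The top crop shows the pad centre at (133,92), the tray rim corners at (471,46), (699,53), (698,262) and (470,256), and the clip at about (724,81). The scene crop shows the near rim corner at (220,362), the clip at (185,395) and the pad at (500,52).

Run:
```python
from h import *
T,S=load('top0'),load('scene0')
t=lambda u,v:(235+(u+.5)/3.4-.5,180+(v+.5)/3.4-.5); c=lambda u,v:(230+(u+.5)/3.5-.5,210+(v+.5)/3.5-.5)
bt=[t(45,37),t(749,56),t(748,326),t(34,306)]; bs=[c(598,155),c(198,577),c(16,424),c(425,53)]
for p,q in zip(bt,bs): print('board',atz(T,*p,.012).round(4),atz(S,*q,.012).round(4))
for n,p,q in [('pad',(133,92),(500,52)),('rim+x-y',(698,53),(220,362)),('rim-x-y',(697,262),(80,263)),('rim-x+y',(470,256),(220,146)),('rim+x+y',(472,46),(357,230)),('clip',(724,81),(185,395)),('jar',(139,265),(393,72))]:
    x,e=tri(T,t(*p),S,c(*q)); print(n,x.round(4),round(e,4))
```

```text
board [0.6871 0.1837 0.012 ] [0.6873 0.182  0.012 ]
board [ 0.6793 -0.3336  0.012 ] [ 0.6808 -0.3352  0.012 ]
board [ 0.4807 -0.3295  0.012 ] [ 0.4858 -0.3314  0.012 ]
board [0.4896 0.1867 0.012 ] [0.4903 0.1884 0.012 ]
pad [0.6212 0.1083 0.1586] 0.0
rim+x-y [ 0.6497 -0.2623  0.1723] 0.0013
rim-x-y [ 0.5125 -0.2607  0.1669] 0.0014
rim-x+y [ 0.5147 -0.1133  0.1644] 0.0006
rim+x+y [ 0.6518 -0.1148  0.1712] 0.0016
clip [ 0.636  -0.2851  0.1458] 0.0009
jar [0.5145 0.1075 0.0673] 0.0016
```

Emit:
drive_tool([
  {"x": 5.5, "y": -2.9, "z": -0.8, "az": 0.06, "fingers": 0},
  {"x": 11, "y": -5.8, "z": -1.7, "az": 0.12, "fingers": 0},
  {"x": 16.5, "y": -8.7, "z": -2.5, "az": 0.18, "fingers": 0},
  {"x": 22, "y": -11.6, "z": -3.3, "az": 0.24, "fingers": 0},
  {"x": 27.5, "y": -14.5, "z": -4.2, "az": 0.3, "fingers": 0},
  {"x": 32.9, "y": -17.4, "z": -5, "az": 0.36, "fingers": 0},
  {"x": 32.9, "y": -17.4, "z": -5, "az": 0.36, "fingers": 0},
  {"x": 32.9, "y": -17.4, "z": -5, "az": 0.36, "fingers": 0},
])

```text
validation failed for argument at $.ro...
```

Run:
```python
from h import *
s=snap('wrist','w1'); print(s['fovy'],s['cx'],s['cy'],s['origin'],np.round(s['orientation'],3).tolist())
o=bot.observe();print(o['t'],o['position'],np.round(o['tcp_rot'],3).tolist(),o['contact_force'])
```

```text
65.70646984690485 316.54851836296854 243.21401477288208 [ 0.29354045 -0.61128203  0.37300601] [[0.339, -0.907, -0.251], [-0.941, -0.327, -0.088], [-0.003, 0.266, -0.964]]
0.15 [ 0.22863467 -0.63466007  0.24950024] [[0.941, 0.339, -0.001], [0.339, -0.941, 0.001], [-0.0, -0.001, -1.0]] [ 0.98975951 -0.14852315 -0.16797439]
```

View pics/w1.png

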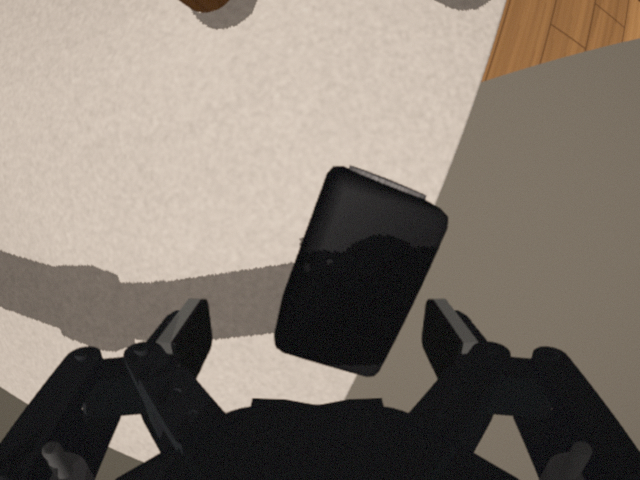

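The drive call was refused and the arm did not move. This wrist picture shows only the black speaker at (360,270) and the open fingers. I'll try one small row with every key given.

Emit:
drive_tool([
  {"x": 5.5, "y": -2.9, "z": -0.8, "ax": 0.0, "ay": 0.0, "az": 0.06, "fingers": 0.0},
])

```text
t: 0.28
position: [0.2655, -0.592, 0.2568]
tcp_rot: [[0.963, 0.27, -0.004], [0.27, -0.963, -0.0], [-0.004, -0.001, -1.0]]
contact_force: [0.5, 0.1, -0.3]
finger_gap: 0.819
grip_force: 0.0
```

Emit:
drive_tool([
  {"x": 5.0, "y": -2.2, "z": 0.0, "ax": 0.0, "ay": 0.0, "az": 0.05, "fingers": 0.0},
  {"x": 10.0, "y": -4.3, "z": 0.0, "ax": 0.0, "ay": 0.0, "az": 0.1, "fingers": 0.0},
  {"x": 15.0, "y": -6.5, "z": 0.0, "ax": 0.0, "ay": 0.0, "az": 0.15, "fingers": 0.0},
  {"x": 20.0, "y": -8.7, "z": 0.0, "ax": 0.0, "ay": 0.0, "az": 0.2, "fingers": 0.0},
  {"x": 25.0, "y": -10.8, "z": 0.0, "ax": 0.0, "ay": 0.0, "az": 0.25, "fingers": 0.0},
  {"x": 29.8, "y": -13.0, "z": 0.0, "ax": 0.0, "ay": 0.0, "az": 0.3, "fingers": 0.0},
  {"x": 29.8, "y": -13.0, "z": 0.0, "ax": 0.0, "ay": 0.0, "az": 0.3, "fingers": 0.0},
  {"x": 29.8, "y": -13.0, "z": 0.0, "ax": 0.0, "ay": 0.0, "az": 0.3, "fingers": 0.0},
])

```text
t: 1.27
position: [0.5193, -0.3809, 0.2579]
tcp_rot: [[1.0, -0.014, -0.001], [-0.014, -1.0, -0.0], [-0.001, 0.0, -1.0]]
contact_force: [-0.9, -0.6, 0.2]
finger_gap: -0.001
grip_force: 0.0
```

Run:
```python
from h import *
s=snap('wrist','w2'); print(s['fovy'],s['cx'],s['cy'],s['origin'],np.round(s['orientation'],3).tolist())
o=bot.observe();print(o['t'],o['position'],np.round(o['tcp_rot'],3).tolist(),o['contact_force'])
```

```text
65.70646984690485 316.54851836296854 243.21401477288208 [ 0.5883018  -0.381208    0.38146107] [[-0.014, -0.963, -0.268], [-1.0, 0.014, 0.005], [-0.001, 0.268, -0.964]]
1.325 [ 0.51864427 -0.3817539   0.25802269] [[1.0, -0.016, -0.001], [-0.016, -1.0, -0.001], [-0.001, 0.001, -1.0]] [-0.44064191  0.01199559  0.13830968]
```

View pics/w2.png

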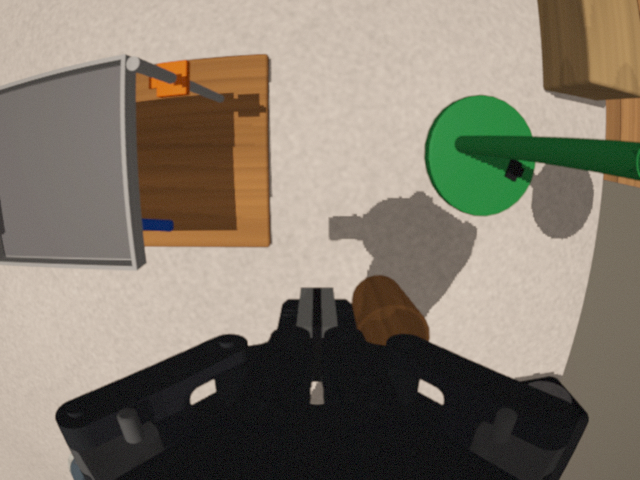

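In the wrist view the rim's -y corners are at (132,56) and (143,267), and the clip body spans about (165..188, 61..97). I'll refine the height difference between rim and clip.

```bash
cat >> h.py <<'E'
def wproj(s,p):
    f=240/np.tan(np.radians(s['fovy'])/2); c=np.array(s['orientation']).T@(np.array(p)-s['origin'])
    r=np.hypot(c[0],c[1]); return np.array([s['cx'],s['cy']])+f*np.arctan2(r,c[2])*c[:2]/r
def anyproj(s,p,w): return wproj(s,p) if w else np.array(proj(s,p))
E
python3 - <<'E'
from h import *
from scipy.optimize import least_squares
T,S,W=load('top0'),load('scene0'),load('w2')
for n,s,(a,b,c,d) in (('T',T,(185,225,438,460)),('S',S,(310,340,270,295)),('W',W,(50,110,135,195))):
    im=cv2.cvtColor(s['pixels'],cv2.COLOR_BGR2HSV); m=(im[...,1]>195)&(im[...,0]>3)&(im[...,0]<14)&(im[...,2]>120)
    m=m[a:b,c:d]; ys,xs=np.nonzero(m); print(n,xs.min()+c,xs.max()+c,ys.min()+a,ys.max()+a,len(xs))
t=lambda u,v:(235+(u+.5)/3.4-.5,180+(v+.5)/3.4-.5); c=lambda u,v:(230+(u+.5)/3.5-.5,210+(v+.5)/3.5-.5)
# tray rim rectangle: fit x,y,z,yaw of 4 outer rim corners over 3 views
ob=[(T,t(699,53),0,(70,-75)),(T,t(698,262),0,(-70,-75)),(T,t(470,256),0,(-70,75)),(T,t(472,46),0,(70,75)),(S,c(220,362),0,(70,-75)),(S,c(80,263),0,(-70,-75)),(S,c(220,146),0,(-70,75)),(S,c(357,230),0,(70,75)),(W,(133,56),1,(70,-75)),(W,(143,267),1,(-70,-75))]
def pt(q,l): C,Sn=np.cos(q[3]),np.sin(q[3]); return np.array([q[0]+(C*l[0]-Sn*l[1])/1e3,q[1]+(Sn*l[0]+C*l[1])/1e3,q[2]])
fun=lambda q:np.concatenate([anyproj(s,pt(q,l),w)-p for s,p,w,l in ob])
r=least_squares(fun,[.582,-.188,.168,-.014]); q=r.x; print(q.round(4),r.fun.round(1))
for w in (0,1):
  o2=[o for o in ob if (o[2]==w or w==0)and not(w==0 and o[2])]
# clip pred vs z
for off in (23.5,27,31,35,39,43):
    cl=[(dx,-75-22+dy) for dx in(43,67) for dy in(-11,11)]
    for n,s,w in(('T',T,0),('S',S,0),('W',W,1)):
        P=np.array([anyproj(s,pt(q,l)-[0,0,off/1e3]+[0,0,h],w) for l in cl for h in(-.004,.004)])
        print(off,n,P.min(0).round(1),P.max(0).round(1))
b=W['pixels'][40:120,110:220]; cv2.imwrite('pics/cw.png',cv2.resize(b,None,fx=7,fy=7,interpolation=cv2.INTER_CUBIC))
E
```

```text
T 441 452 198 208 61
S 279 288 318 324 6
W 149 189 61 97 250
[ 0.5838 -0.1889  0.1616 -0.022 ] [-0.  -0.3 -0.2  0.2 -0.6 -0.3  0.1 -0.5 -0.1  3.9 -0.6  1.6  0.4  0.6
  1.3  3.1 -0.  -0.   0.  -0. ]
23.5 T [442.4 198. ] [452.8 209.3]
23.5 S [275.2 318.3] [289.1 331.8]
23.5 W [159.3  59.9] [193.7  98.6]
27 T [442.1 198.3] [452.5 209.6]
27 S [275.4 319.1] [289.2 332.5]
27 W [161.3  60.9] [195.3  99.1]
31 T [441.7 198.6] [452.1 209.9]
31 S [275.5 320. ] [289.3 333.4]
31 W [163.6  62. ] [197.1  99.6]
35 T [441.4 199. ] [451.7 210.2]
35 S [275.7 320.9] [289.4 334.3]
35 W [165.8  63.1] [198.8 100.1]
39 T [441.  199.3] [451.3 210.5]
39 S [275.9 321.8] [289.6 335.2]
39 W [167.9  64.2] [200.4 100.6]
43 T [440.7 199.6] [450.9 210.7]
43 S [276.  322.7] [289.7 336. ]
43 W [170.   65.3] [202.1 101.1]
```

View pics/cw.png

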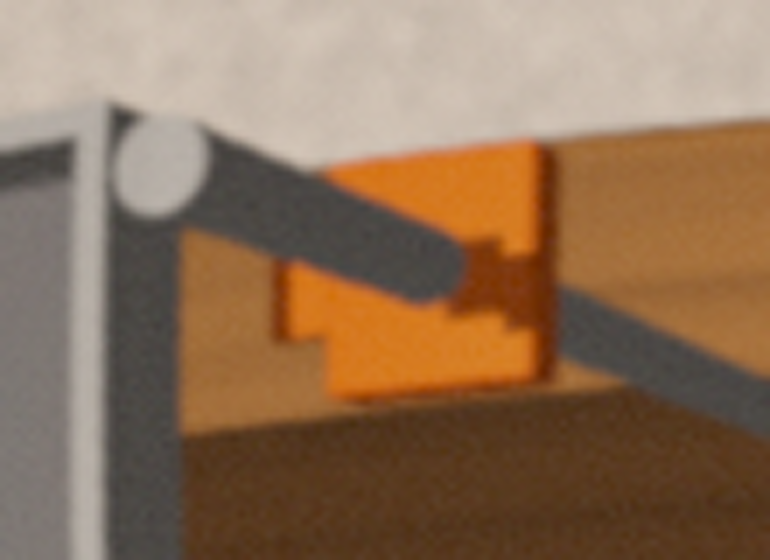

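The crop shows the rim's top -y/+x corner at (125.6,55), so my earlier reading was the tray's lower edge. The clip's top-face corners are at (187.1,60), (187,94.7), (156.4,64.3) and (156.4,96.4). Refitting with these.

Run:
```python
from h import *
from scipy.optimize import least_squares
T,S,W=load('top0'),load('scene0'),load('w2')
t=lambda u,v:(235+(u+.5)/3.4-.5,180+(v+.5)/3.4-.5); c=lambda u,v:(230+(u+.5)/3.5-.5,210+(v+.5)/3.5-.5)
R=[(70,-75,0),(-70,-75,0),(-70,75,0),(70,75,0)]
ob=[(T,t(*p),0,l) for p,l in zip([(699,53),(698,262),(470,256),(472,46)],R)]+[(S,c(*p),0,l) for p,l in zip([(220,362),(80,263),(220,146),(357,230)],R)]
ob+=[(W,(125.6,55),1,R[0]),(W,(135.7,57),1,(70,-75,-16))]
K=[(12,-11,4),(-12,-11,4),(12,11,4),(-12,11,4)]
oc=[(W,p,1,l) for p,l in zip([(187.1,60),(187,94.7),(156.4,64.3),(156.4,96.4)],K)]+[(T,(446.7,203.2),0,(0,0,4)),(S,c(185,395),0,(0,0,1))]
def pt(q,l): C,Sn=np.cos(q[3]),np.sin(q[3]); return np.array([q[0]+(C*l[0]-Sn*l[1])/1e3,q[1]+(Sn*l[0]+C*l[1])/1e3,q[2]+l[2]/1e3])
def fit(o,x0,yaw=None):
    F=lambda q:np.concatenate([anyproj(s,pt(q,l),w)-p for s,p,w,l in o]+[[300*(q[3]+.0145)]])
    r=least_squares(F,x0,loss='soft_l1'); return r.x,F(r.x)
for sub in('TSW','TS','TW','SW'):
    nm={id(T):'T',id(S):'S',id(W):'W'}
    q,e=fit([o for o in ob if nm[id(o[0])] in sub],[.582,-.188,.168,-.014]); k,e2=fit([o for o in oc if nm[id(o[0])] in sub],[.636,-.285,.14,-.014])
    print(sub,q.round(4),k.round(4),'drop mm',round(1e3*(q[2]-k[2]),1)); print('  ',e.round(1),e2.round(1))
```

```text
TSW [ 0.5831 -0.1875  0.1686 -0.0139] [ 0.6368 -0.2851  0.1382 -0.0145] drop mm 30.4
   [-0.3 -0.9 -0.  -0.1 -0.7 -0.  -0.5 -0.6  0.2  1.7 -0.7 -0.3  0.1 -1.6
  1.4  0.7 -0.3 -0.4  0.8  2.1  0.2] [-0.2 -0.1 -0.5 -0.2  0.6 -0.5  0.2  1.3  0.4  0.1  0.3  1.7  0. ]
TS [ 0.582  -0.188   0.168  -0.0144] [ 0.636  -0.285   0.14   -0.0145] drop mm 28.0
   [-0.1 -0.3  0.2  0.4 -0.6  0.5 -0.3 -0.1 -0.3  1.8 -1.2 -0.2 -0.3 -1.5
  0.9  0.7  0. ] [ 0.5  0.3  0.   1.1 -0. ]
TW [ 0.5833 -0.1875  0.1686 -0.0139] [ 0.6368 -0.2851  0.1382 -0.0145] drop mm 30.4
   [-0.3 -0.9 -0.  -0.2 -0.8 -0.  -0.5 -0.6 -0.4 -0.6  0.7  1.9  0.2] [-0.2 -0.1 -0.5 -0.2  0.6 -0.5  0.2  1.3  0.4  0.1  0. ]
SW [ 0.5839 -0.1867  0.1674 -0.0143] [ 0.6368 -0.2851  0.1382 -0.0145] drop mm 29.3
   [ 0.7  1.9 -0.2 -0.1  0.5 -1.3  1.8  0.9 -0.5 -1.   0.5  1.6  0. ] [-0.2 -0.1 -0.5 -0.2  0.6 -0.5  0.2  1.3  0.3  1.7  0. ]
```

Drop to the clip comes out at about 28–30 mm, so the wanted notch is the second (31.4 mm, 1.047 rad). I'll go over the lift, high, to a hover above the pad at about (0.620, 0.108).

Emit:
drive_tool([
  {"x": 0.5, "y": -2.5, "z": -4.5, "ax": 0.0, "ay": 0.0, "az": 0.0, "fingers": 0.0},
  {"x": 1.5, "y": -7.5, "z": -6.2, "ax": 0.0, "ay": 0.0, "az": 0.0, "fingers": 0.0},
  {"x": 2.5, "y": -13.0, "z": -6.2, "ax": 0.0, "ay": 0.0, "az": 0.0, "fingers": 0.0},
  {"x": 3.5, "y": -18.5, "z": -6.2, "ax": 0.0, "ay": 0.0, "az": 0.0, "fingers": 0.0},
  {"x": 4.6, "y": -24.0, "z": -6.2, "ax": 0.0, "ay": 0.0, "az": 0.0, "fingers": 0.0},
  {"x": 5.7, "y": -29.5, "z": -6.2, "ax": 0.0, "ay": 0.0, "az": 0.0, "fingers": 0.0},
  {"x": 6.7, "y": -35.0, "z": -6.2, "ax": 0.0, "ay": 0.0, "az": 0.0, "fingers": 0.0},
  {"x": 7.8, "y": -40.5, "z": -6.2, "ax": 0.0, "ay": 0.0, "az": 0.0, "fingers": 0.0},
  {"x": 8.8, "y": -46.0, "z": -6.2, "ax": 0.0, "ay": 0.0, "az": 0.0, "fingers": 0.0},
  {"x": 9.4, "y": -49.1, "z": -4.0, "ax": 0.0, "ay": 0.0, "az": 0.0, "fingers": 0.0},
  {"x": 9.4, "y": -49.1, "z": 1.0, "ax": 0.0, "ay": 0.0, "az": 0.0, "fingers": 0.0},
  {"x": 9.4, "y": -49.1, "z": 5.5, "ax": 0.0, "ay": 0.0, "az": 0.0, "fingers": 0.0},
  {"x": 9.4, "y": -49.1, "z": 5.8, "ax": 0.0, "ay": 0.0, "az": 0.0, "fingers": 0.0},
  {"x": 9.4, "y": -49.1, "z": 5.8, "ax": 0.0, "ay": 0.0, "az": 0.0, "fingers": 0.0},
])

```text
t: 3.08
position: [0.6219, 0.108, 0.2018]
tcp_rot: [[1.0, -0.016, 0.002], [-0.016, -1.0, 0.0], [0.002, -0.0, -1.0]]
contact_force: [0.4, 0.1, 0.1]
finger_gap: 0.001
grip_force: 0.0
```

Run:
```python
from h import *
s=snap('wrist','w3'); S=snap('scene','s1')
o=bot.observe();print(o['t'],o['position'],np.round(o['tcp_rot'],3).tolist(),o['contact_force'])
for p in [(.620,.108,.157),(o['position'][0],o['position'][1],o['position'][2]-.019)]: print(wproj(s,p))
a=s['pixels'][150:390,150:640]; b=S['pixels'][190:340,230:410]
im=np.vstack([cv2.resize(a,(700,343)),np.pad(cv2.resize(b,(300,250)),((0,0),(0,400),(0,0)))]); cv2.imwrite('pics/m3.png',im)
```

```text
3.175 [0.62235218 0.10882014 0.20286497] [[1.0, -0.015, 0.004], [-0.015, -1.0, 0.001], [0.004, -0.001, -1.0]] [-0.11557894  0.79607     0.19450642]
[318.36268173 290.91332319]
[316.53555409 310.31714804]
```

View pics/m3.png

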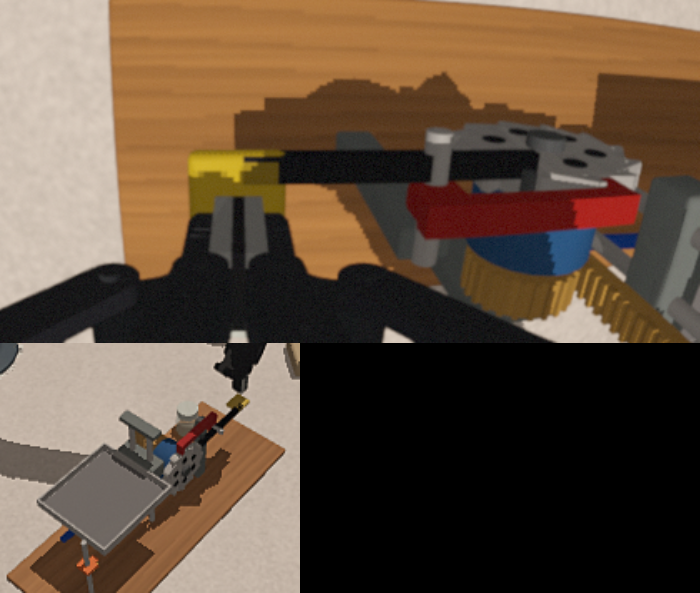

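The wrist crop shows the pad centred under the closed fingers (pad at u≈283–350, fingers at 316), and its x position fits too. I'll descend to just above the pad and set up a tray-drop tracker.

Emit:
drive_tool([
  {"x": 0.0, "y": 0.0, "z": 1.2, "ax": 0.0, "ay": 0.0, "az": 0.0, "fingers": 0.0},
  {"x": 0.0, "y": 0.0, "z": 2.2, "ax": 0.0, "ay": 0.0, "az": 0.0, "fingers": 0.0},
  {"x": 0.0, "y": 0.0, "z": 2.2, "ax": 0.0, "ay": 0.0, "az": 0.0, "fingers": 0.0},
  {"x": 0.0, "y": 0.0, "z": 2.2, "ax": 0.0, "ay": 0.0, "az": 0.0, "fingers": 0.0},
])

```text
t: 3.68
position: [0.6209, 0.1092, 0.1782]
tcp_rot: [[1.0, -0.014, -0.0], [-0.014, -1.0, -0.0], [-0.0, 0.0, -1.0]]
contact_force: [-0.1, -0.4, -0.5]
finger_gap: 0.003
grip_force: 0.0
```

```bash
cat > trk.py <<'E'
from h import *
import sys,time
from scipy.optimize import minimize_scalar
S0=load('s1'); c=np.array([.583,-.1877,.1685])
R=np.array([[np.cos(.0143),np.sin(.0143),0],[-np.sin(.0143),np.cos(.0143),0],[0,0,1]])
C=np.array([c+R@[sx*.07,sy*.075,0] for sx,sy in((1,-1),(-1,-1),(-1,1),(1,1))])
def P(p):
    f=240/np.tan(np.radians(S0['fovy'])/2); k=np.array(S0['orientation']).T@(p-S0['origin']); return [S0['cx']+f*k[0]/k[2],S0['cy']+f*k[1]/k[2]]
A=np.float32([P(p) for p in C]); g=lambda s:cv2.GaussianBlur(s['pixels'],(0,0),.7).astype(np.float32)
m0=np.zeros((480,640),np.float32); cv2.fillPoly(m0,[np.int32(A.round())],1); m0=cv2.dilate(m0,np.ones((3,3)))
G0=g(S0)
def drop(s):
    G=g(s)
    def e(d):
        H=cv2.getPerspectiveTransform(A,np.float32([P(p-[0,0,d/1e3]) for p in C]))
        w=cv2.warpPerspective(G0,H,(640,480)); m=cv2.warpPerspective(m0,H,(640,480))
        return (m[...,None]*np.minimum(abs(w-G),60)).sum()/m.sum()
    ds=np.arange(-4,50,.5); E=[e(d) for d in ds]; i=int(np.argmin(E)); return ds[i],round(E[i],2)
def look():
    s=bot.snapshot('scene'); o=bot.observe(); print('t %.2f drop'%o['t'],drop(s),'z %.4f'%o['position'][2],'F',np.round(o['contact_force'],1))
if __name__=='__main__': look()
E
python3 trk.py
```

```text
t 3.73 drop (np.float64(0.0), np.float32(1.21)) z 0.1785 F [ 0.6 -0.2 -0.2]
```

Emit:
drive_tool([
  {"x": 0.0, "y": 0.0, "z": 0.3, "ax": 0.0, "ay": 0.0, "az": 0.0, "fingers": 0.0},
  {"x": 0.0, "y": 0.0, "z": 0.4, "ax": 0.0, "ay": 0.0, "az": 0.0, "fingers": 0.0},
  {"x": 0.0, "y": 0.0, "z": 0.4, "ax": 0.0, "ay": 0.0, "az": 0.0, "fingers": 0.0},
])

```text
t: 4.1
position: [0.6209, 0.1092, 0.1744]
tcp_rot: [[1.0, -0.014, 0.0], [-0.014, -1.0, 0.0], [0.0, -0.0, -1.0]]
contact_force: [-0.3, -0.1, 0.9]
finger_gap: -0.001
grip_force: 0.5
```

Emit:
drive_tool([
  {"x": 0.0, "y": 0.0, "z": 0.15, "ax": 0.0, "ay": 0.0, "az": 0.0, "fingers": 0.0},
  {"x": 0.0, "y": 0.0, "z": 0.15, "ax": 0.0, "ay": 0.0, "az": 0.0, "fingers": 0.0},
])

```text
t: 4.35
position: [0.621, 0.1092, 0.173]
tcp_rot: [[1.0, -0.014, 0.0], [-0.014, -1.0, 0.0], [0.0, -0.0, -1.0]]
contact_force: [0.4, 0.0, 1.9]
finger_gap: 0.003
grip_force: 0.9
```

Emit:
drive_tool([
  {"x": 0.0, "y": 0.0, "z": 0.15, "ax": 0.0, "ay": 0.0, "az": 0.0, "fingers": 0.0},
  {"x": 0.0, "y": 0.0, "z": 0.15, "ax": 0.0, "ay": 0.0, "az": 0.0, "fingers": 0.0},
])

```text
t: 4.6
position: [0.621, 0.1092, 0.1716]
tcp_rot: [[1.0, -0.014, 0.0], [-0.014, -1.0, 0.0], [0.0, -0.0, -1.0]]
contact_force: [-0.9, -0.5, 4.0]
finger_gap: -0.0
grip_force: 2.1
```

Emit:
drive_tool([
  {"x": 0.0, "y": 0.0, "z": 0.15, "ax": 0.0, "ay": 0.0, "az": 0.0, "fingers": 0.0},
  {"x": 0.0, "y": 0.0, "z": 0.15, "ax": 0.0, "ay": 0.0, "az": 0.0, "fingers": 0.0},
])

```text
t: 4.85
position: [0.621, 0.1092, 0.17]
tcp_rot: [[1.0, -0.014, 0.0], [-0.014, -1.0, 0.0], [0.0, -0.0, -1.0]]
contact_force: [-1.0, 0.6, 3.7]
finger_gap: -0.0
grip_force: 2.0
```

Emit:
drive_tool([
  {"x": 0.0, "y": 0.0, "z": 0.1, "ax": 0.0, "ay": 0.0, "az": 0.0, "fingers": 0.0},
  {"x": 0.0, "y": 0.0, "z": 0.1, "ax": 0.0, "ay": 0.0, "az": 0.0, "fingers": 0.0},
])

```text
t: 5.1
position: [0.6209, 0.1092, 0.1688]
tcp_rot: [[1.0, -0.014, 0.0], [-0.014, -1.0, 0.0], [0.0, -0.0, -1.0]]
contact_force: [0.1, 0.1, 4.9]
finger_gap: 0.001
grip_force: 2.1
```

Emit:
drive_tool([
  {"x": 0.0, "y": 0.0, "z": 0.1, "ax": 0.0, "ay": 0.0, "az": 0.0, "fingers": 0.0},
  {"x": 0.0, "y": 0.0, "z": 0.1, "ax": 0.0, "ay": 0.0, "az": 0.0, "fingers": 0.0},
])

```text
t: 5.35
position: [0.6209, 0.1091, 0.1674]
tcp_rot: [[1.0, -0.014, 0.0], [-0.014, -1.0, 0.0], [0.0, -0.0, -1.0]]
contact_force: [-0.1, 1.2, 2.9]
finger_gap: -0.0
grip_force: 1.5
```

```bash
python3 trk.py
```

```text
t 5.40 drop (np.float64(0.5), np.float32(4.31)) z 0.1675 F [-0.3  0.   1.3]
```

Emit:
drive_tool([
  {"x": 0.0, "y": 0.0, "z": 0.04, "ax": 0.0, "ay": 0.0, "az": 0.0, "fingers": 0.0},
  {"x": 0.0, "y": 0.0, "z": 0.04, "ax": 0.0, "ay": 0.0, "az": 0.0, "fingers": 0.0},
])

```text
t: 5.65
position: [0.6209, 0.1091, 0.1673]
tcp_rot: [[1.0, -0.014, 0.0], [-0.014, -1.0, -0.0], [0.0, 0.0, -1.0]]
contact_force: [1.2, 0.3, 2.4]
finger_gap: -0.001
grip_force: 1.3
```

```bash
python3 trk.py
```

```text
t 5.70 drop (np.float64(2.5), np.float32(5.83)) z 0.1673 F [1.1 0.4 2.7]
```

The teeth are clear and the tray is coming down at about 6–7 mm/s. Holding.

Emit:
drive_tool([
  {"x": 0.0, "y": 0.0, "z": 0.0, "ax": 0.0, "ay": 0.0, "az": 0.0, "fingers": 0.0},
  {"x": 0.0, "y": 0.0, "z": 0.0, "ax": 0.0, "ay": 0.0, "az": 0.0, "fingers": 0.0},
  {"x": 0.0, "y": 0.0, "z": 0.0, "ax": 0.0, "ay": 0.0, "az": 0.0, "fingers": 0.0},
  {"x": 0.0, "y": 0.0, "z": 0.0, "ax": 0.0, "ay": 0.0, "az": 0.0, "fingers": 0.0},
  {"x": 0.0, "y": 0.0, "z": 0.0, "ax": 0.0, "ay": 0.0, "az": 0.0, "fingers": 0.0},
  {"x": 0.0, "y": 0.0, "z": 0.0, "ax": 0.0, "ay": 0.0, "az": 0.0, "fingers": 0.0},
  {"x": 0.0, "y": 0.0, "z": 0.0, "ax": 0.0, "ay": 0.0, "az": 0.0, "fingers": 0.0},
  {"x": 0.0, "y": 0.0, "z": 0.0, "ax": 0.0, "ay": 0.0, "az": 0.0, "fingers": 0.0},
])

```text
t: 6.7
position: [0.6209, 0.1091, 0.1674]
tcp_rot: [[1.0, -0.014, 0.0], [-0.014, -1.0, -0.0], [0.0, 0.0, -1.0]]
contact_force: [0.7, 0.1, 2.2]
finger_gap: -0.0
grip_force: 1.2
```

```bash
python3 trk.py
```

```text
t 6.75 drop (np.float64(9.5), np.float32(7.4)) z 0.1674 F [0.3 0.4 2.3]
```

Emit:
drive_tool([
  {"x": 0.0, "y": 0.0, "z": 0.0, "ax": 0.0, "ay": 0.0, "az": 0.0, "fingers": 0.0},
  {"x": 0.0, "y": 0.0, "z": 0.0, "ax": 0.0, "ay": 0.0, "az": 0.0, "fingers": 0.0},
  {"x": 0.0, "y": 0.0, "z": 0.0, "ax": 0.0, "ay": 0.0, "az": 0.0, "fingers": 0.0},
  {"x": 0.0, "y": 0.0, "z": 0.0, "ax": 0.0, "ay": 0.0, "az": 0.0, "fingers": 0.0},
  {"x": 0.0, "y": 0.0, "z": 0.0, "ax": 0.0, "ay": 0.0, "az": 0.0, "fingers": 0.0},
  {"x": 0.0, "y": 0.0, "z": 0.0, "ax": 0.0, "ay": 0.0, "az": 0.0, "fingers": 0.0},
  {"x": 0.0, "y": 0.0, "z": 0.0, "ax": 0.0, "ay": 0.0, "az": 0.0, "fingers": 0.0},
  {"x": 0.0, "y": 0.0, "z": 0.0, "ax": 0.0, "ay": 0.0, "az": 0.0, "fingers": 0.0},
])

```text
t: 7.75
position: [0.6209, 0.1091, 0.1674]
tcp_rot: [[1.0, -0.014, 0.0], [-0.014, -1.0, -0.0], [0.0, 0.0, -1.0]]
contact_force: [1.8, 0.7, 1.7]
finger_gap: 0.002
grip_force: 1.2
```

```bash
python3 trk.py; python3 -c "
from h import *
s=snap('scene','s2');b=s['pixels'][190:340,230:410];cv2.imwrite('pics/cs2.png',cv2.resize(b,None,fx=4,fy=3.9,interpolation=cv2.INTER_CUBIC))"
```

```text
t 7.80 drop (np.float64(16.5), np.float32(7.64)) z 0.1674 F [ 1.1 -0.3  1.5]
```

View pics/cs2.png

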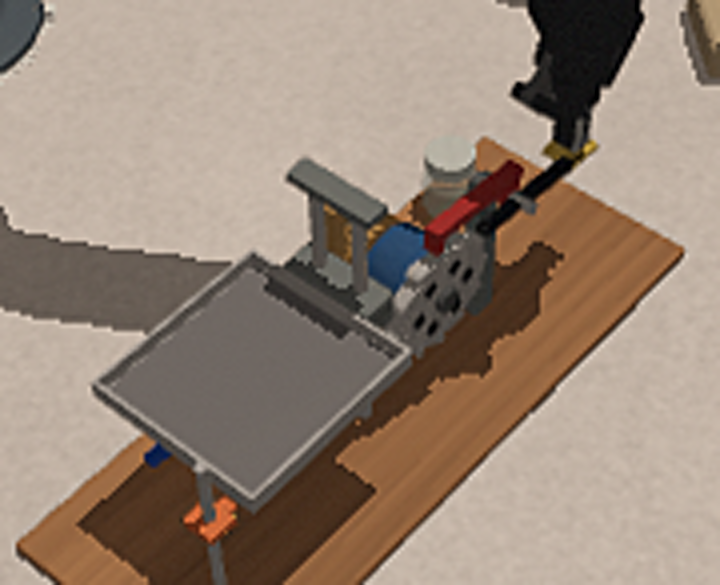

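The picture shows the tray about 16.5 mm down (near rim corner at (250,498) in the crop), which agrees with the tracker. I'll hold about 0.9 s more, then let go quickly.

Emit:
drive_tool([
  {"x": 0.0, "y": 0.0, "z": 0.0, "ax": 0.0, "ay": 0.0, "az": 0.0, "fingers": 0.0},
  {"x": 0.0, "y": 0.0, "z": 0.0, "ax": 0.0, "ay": 0.0, "az": 0.0, "fingers": 0.0},
  {"x": 0.0, "y": 0.0, "z": 0.0, "ax": 0.0, "ay": 0.0, "az": 0.0, "fingers": 0.0},
  {"x": 0.0, "y": 0.0, "z": 0.0, "ax": 0.0, "ay": 0.0, "az": 0.0, "fingers": 0.0},
  {"x": 0.0, "y": 0.0, "z": 0.0, "ax": 0.0, "ay": 0.0, "az": 0.0, "fingers": 0.0},
  {"x": 0.0, "y": 0.0, "z": 0.0, "ax": 0.0, "ay": 0.0, "az": 0.0, "fingers": 0.0},
  {"x": 0.0, "y": 0.0, "z": -2.0, "ax": 0.0, "ay": 0.0, "az": 0.0, "fingers": 0.0},
  {"x": 0.0, "y": 0.0, "z": -5.0, "ax": 0.0, "ay": 0.0, "az": 0.0, "fingers": 0.0},
  {"x": 0.0, "y": 0.0, "z": -5.0, "ax": 0.0, "ay": 0.0, "az": 0.0, "fingers": 0.0},
])

```text
t: 8.98
position: [0.6214, 0.1091, 0.2191]
tcp_rot: [[1.0, -0.014, 0.003], [-0.014, -1.0, 0.0], [0.003, -0.0, -1.0]]
contact_force: [0.1, 0.1, -0.1]
finger_gap: 0.002
grip_force: 0.0
```

```bash
python3 trk.py
```

```text
t 9.03 drop (np.float64(24.5), np.float32(8.62)) z 0.2175 F [-0.2 -0.5 -1. ]
```

Emit:
drive_tool([
  {"x": 0.0, "y": 0.0, "z": -5.0, "ax": 0.0, "ay": 0.0, "az": 0.0, "fingers": 0.0},
  {"x": 0.0, "y": 0.0, "z": -9.5, "ax": 0.0, "ay": 0.0, "az": 0.0, "fingers": 0.0},
  {"x": 0.0, "y": 0.0, "z": -10.0, "ax": 0.0, "ay": 0.0, "az": 0.0, "fingers": 0.0},
  {"x": 0.0, "y": 0.0, "z": -10.0, "ax": 0.0, "ay": 0.0, "az": 0.0, "fingers": 0.0},
  {"x": 0.0, "y": 0.0, "z": -10.0, "ax": 0.0, "ay": 0.0, "az": 0.0, "fingers": 0.0},
  {"x": 0.0, "y": 0.0, "z": -10.0, "ax": 0.0, "ay": 0.0, "az": 0.0, "fingers": 0.0},
  {"x": 0.0, "y": 0.0, "z": -10.0, "ax": 0.0, "ay": 0.0, "az": 0.0, "fingers": 0.0},
  {"x": 0.0, "y": 0.0, "z": -10.0, "ax": 0.0, "ay": 0.0, "az": 0.0, "fingers": 0.0},
  {"x": 0.0, "y": 0.0, "z": -10.0, "ax": 0.0, "ay": 0.0, "az": 0.0, "fingers": 0.0},
  {"x": 0.0, "y": 0.0, "z": -10.0, "ax": 0.0, "ay": 0.0, "az": 0.0, "fingers": 0.0},
])

```text
t: 10.28
position: [0.6209, 0.1091, 0.3175]
tcp_rot: [[1.0, -0.014, 0.0], [-0.014, -1.0, -0.0], [0.0, 0.0, -1.0]]
contact_force: [-0.2, -0.0, 0.2]
finger_gap: -0.003
grip_force: 0.0
```

```bash
python3 trk.py
```

```text
t 10.32 drop (np.float64(31.5), np.float32(11.89)) z 0.3175 F [ 0.8 -0.2  0.5]
```

The tray has stopped at 31.5 mm, which is notch 2. Now over to the tray centre.

Emit:
drive_tool([
  {"x": -0.5, "y": 5.0, "z": 0.0, "ax": 0.0, "ay": 0.0, "az": 0.0, "fingers": 0.0},
  {"x": -1.2, "y": 10.5, "z": 0.0, "ax": 0.0, "ay": 0.0, "az": 0.0, "fingers": 0.0},
  {"x": -1.8, "y": 16.0, "z": 0.0, "ax": 0.0, "ay": 0.0, "az": 0.0, "fingers": 0.0},
  {"x": -2.5, "y": 21.5, "z": 0.0, "ax": 0.0, "ay": 0.0, "az": 0.0, "fingers": 0.0},
  {"x": -3.1, "y": 27.0, "z": 0.0, "ax": 0.0, "ay": 0.0, "az": 0.0, "fingers": 0.0},
  {"x": -3.4, "y": 29.7, "z": 0.0, "ax": 0.0, "ay": 0.0, "az": 0.0, "fingers": 0.0},
  {"x": -3.4, "y": 29.7, "z": 4.0, "ax": 0.0, "ay": 0.0, "az": 0.0, "fingers": 0.0},
  {"x": -3.4, "y": 29.7, "z": 8.0, "ax": 0.0, "ay": 0.0, "az": 0.0, "fingers": 0.0},
  {"x": -3.4, "y": 29.7, "z": 12.0, "ax": 0.0, "ay": 0.0, "az": 0.0, "fingers": 0.0},
  {"x": -3.4, "y": 29.7, "z": 15.5, "ax": 0.0, "ay": 0.0, "az": 0.0, "fingers": 0.0},
  {"x": -3.4, "y": 29.7, "z": 16.3, "ax": 0.0, "ay": 0.0, "az": 0.0, "fingers": 0.0},
  {"x": -3.4, "y": 29.7, "z": 16.3, "ax": 0.0, "ay": 0.0, "az": 0.0, "fingers": 0.0},
  {"x": -3.4, "y": 29.7, "z": 16.3, "ax": 0.0, "ay": 0.0, "az": 0.0, "fingers": 0.0},
])

```text
t: 11.95
position: [0.5838, -0.1876, 0.1562]
tcp_rot: [[1.0, -0.014, 0.003], [-0.014, -1.0, -0.001], [0.003, 0.001, -1.0]]
contact_force: [-0.3, -0.1, -0.1]
finger_gap: -0.004
grip_force: 0.0
```

Emit:
drive_tool([
  {"x": 0.0, "y": 0.0, "z": 0.4, "ax": 0.0, "ay": 0.0, "az": 0.0, "fingers": 0.0},
  {"x": 0.0, "y": 0.0, "z": 0.7, "ax": 0.0, "ay": 0.0, "az": 0.0, "fingers": 0.0},
  {"x": 0.0, "y": 0.0, "z": 0.7, "ax": 0.0, "ay": 0.0, "az": 0.0, "fingers": 0.0},
])

```text
t: 12.32
position: [0.5825, -0.1874, 0.1473]
tcp_rot: [[1.0, -0.014, -0.0], [-0.014, -1.0, -0.0], [-0.0, 0.0, -1.0]]
contact_force: [0.3, -0.2, -0.4]
finger_gap: -0.004
grip_force: 0.0
```

Emit:
drive_tool([
  {"x": 0.0, "y": 0.0, "z": 0.1, "ax": 0.0, "ay": 0.0, "az": 0.0, "fingers": 0.0},
  {"x": 0.0, "y": 0.0, "z": 0.15, "ax": 0.0, "ay": 0.0, "az": 0.0, "fingers": 0.0},
  {"x": 0.0, "y": 0.0, "z": 0.15, "ax": 0.0, "ay": 0.0, "az": 0.0, "fingers": 0.0},
])

```text
t: 12.7
position: [0.5826, -0.1873, 0.1459]
tcp_rot: [[1.0, -0.014, -0.0], [-0.014, -1.0, 0.0], [-0.0, -0.0, -1.0]]
contact_force: [0.6, -0.6, -0.9]
finger_gap: 0.0
grip_force: 0.0
```

Emit:
drive_tool([
  {"x": 0.0, "y": 0.0, "z": 0.08, "ax": 0.0, "ay": 0.0, "az": 0.0, "fingers": 0.0},
  {"x": 0.0, "y": 0.0, "z": 0.08, "ax": 0.0, "ay": 0.0, "az": 0.0, "fingers": 0.0},
])

```text
t: 12.95
position: [0.5826, -0.1874, 0.145]
tcp_rot: [[1.0, -0.014, -0.0], [-0.014, -1.0, -0.0], [-0.0, 0.0, -1.0]]
contact_force: [0.3, 0.3, -0.2]
finger_gap: -0.003
grip_force: 0.0
```

Emit:
drive_tool([
  {"x": 0.0, "y": 0.0, "z": 0.08, "ax": 0.0, "ay": 0.0, "az": 0.0, "fingers": 0.0},
  {"x": 0.0, "y": 0.0, "z": 0.08, "ax": 0.0, "ay": 0.0, "az": 0.0, "fingers": 0.0},
])

```text
t: 13.2
position: [0.5826, -0.1874, 0.1442]
tcp_rot: [[1.0, -0.014, -0.0], [-0.014, -1.0, 0.0], [-0.0, -0.0, -1.0]]
contact_force: [-0.9, 0.1, 0.3]
finger_gap: 0.001
grip_force: 0.0
```

Emit:
drive_tool([
  {"x": 0.0, "y": 0.0, "z": 0.05, "ax": 0.0, "ay": 0.0, "az": 0.0, "fingers": 0.0},
  {"x": 0.0, "y": 0.0, "z": 0.05, "ax": 0.0, "ay": 0.0, "az": 0.0, "fingers": 0.0},
])

```text
t: 13.45
position: [0.5827, -0.1874, 0.144]
tcp_rot: [[1.0, -0.014, 0.0], [-0.014, -1.0, -0.0], [0.0, 0.0, -1.0]]
contact_force: [-1.2, 0.2, 2.6]
finger_gap: 0.004
grip_force: 1.0
```

Emit:
drive_tool([
  {"x": 0.0, "y": 0.0, "z": 0.05, "ax": 0.0, "ay": 0.0, "az": 0.0, "fingers": 0.0},
  {"x": 0.0, "y": 0.0, "z": 0.05, "ax": 0.0, "ay": 0.0, "az": 0.0, "fingers": 0.0},
])

```text
t: 13.7
position: [0.5827, -0.1874, 0.144]
tcp_rot: [[1.0, -0.014, 0.0], [-0.014, -1.0, -0.0], [0.0, 0.0, -1.0]]
contact_force: [-3.2, 0.2, 5.3]
finger_gap: -0.001
grip_force: 2.6
```

The press is at 5.3 N and the tray isn't giving. Holding briefly, then straight up.

Emit:
drive_tool([
  {"x": 0.0, "y": 0.0, "z": 0.02, "ax": 0.0, "ay": 0.0, "az": 0.0, "fingers": 0.0},
  {"x": 0.0, "y": 0.0, "z": 0.02, "ax": 0.0, "ay": 0.0, "az": 0.0, "fingers": 0.0},
  {"x": 0.0, "y": 0.0, "z": 0.02, "ax": 0.0, "ay": 0.0, "az": 0.0, "fingers": 0.0},
  {"x": 0.0, "y": 0.0, "z": 0.02, "ax": 0.0, "ay": 0.0, "az": 0.0, "fingers": 0.0},
  {"x": 0.0, "y": 0.0, "z": 0.02, "ax": 0.0, "ay": 0.0, "az": 0.0, "fingers": 0.0},
  {"x": 0.0, "y": 0.0, "z": 0.02, "ax": 0.0, "ay": 0.0, "az": 0.0, "fingers": 0.0},
])

```text
t: 14.45
position: [0.5827, -0.1874, 0.144]
tcp_rot: [[1.0, -0.014, 0.0], [-0.014, -1.0, -0.0], [0.0, 0.0, -1.0]]
contact_force: [-2.6, 0.7, 6.4]
finger_gap: 0.001
grip_force: 3.1
```

Emit:
drive_tool([
  {"x": 0.0, "y": 0.0, "z": -2.0, "ax": 0.0, "ay": 0.0, "az": 0.0, "fingers": 0.0},
  {"x": 0.0, "y": 0.0, "z": -6.0, "ax": 0.0, "ay": 0.0, "az": 0.0, "fingers": 0.0},
  {"x": 0.0, "y": 0.0, "z": -11.0, "ax": 0.0, "ay": 0.0, "az": 0.0, "fingers": 0.0},
  {"x": 0.0, "y": 0.0, "z": -16.0, "ax": 0.0, "ay": 0.0, "az": 0.0, "fingers": 0.0},
  {"x": -4.0, "y": 2.0, "z": -18.0, "ax": 0.0, "ay": 0.0, "az": 0.0, "fingers": 0.0},
  {"x": -9.0, "y": 4.0, "z": -18.0, "ax": 0.0, "ay": 0.0, "az": 0.0, "fingers": 0.0},
  {"x": -13.0, "y": 6.0, "z": -18.0, "ax": 0.0, "ay": 0.0, "az": 0.0, "fingers": 0.0},
  {"x": -13.0, "y": 6.0, "z": -18.0, "ax": 0.0, "ay": 0.0, "az": 0.0, "fingers": 0.0},
  {"x": -13.0, "y": 6.0, "z": -18.0, "ax": 0.0, "ay": 0.0, "az": 0.0, "fingers": 0.0},
])

```text
t: 15.58
position: [0.4524, -0.2451, 0.3232]
tcp_rot: [[1.0, -0.014, 0.001], [-0.014, -1.0, 0.0], [0.001, -0.0, -1.0]]
contact_force: [1.0, -0.5, 0.0]
finger_gap: -0.005
grip_force: 0.0
```

```bash
python3 trk.py; python3 -c "
from h import *
s=snap('scene','s3');b=s['pixels'][190:340,230:410];cv2.imwrite('pics/cs3.png',cv2.resize(b,None,fx=4,fy=3.9,interpolation=cv2.INTER_CUBIC))"
```

```text
t 15.62 drop (np.float64(31.5), np.float32(11.52)) z 0.3231 F [0.6 0.2 0.3]
```

View pics/cs3.png

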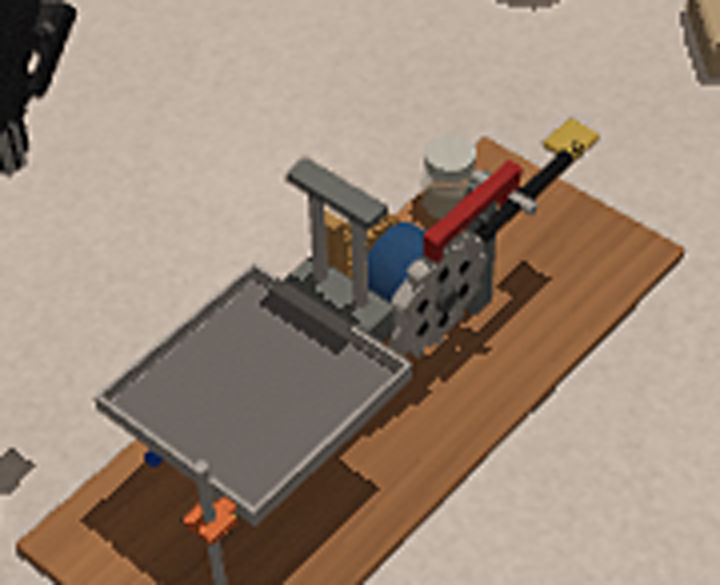

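The tray's near corner is now at (252,512) in the crop, with the rim level with the clip at (210,518). The pad is back up, the pawl is down, and the arm is clear. Handing in.

```bash
python3 -c "
from cell import bot
print(bot.job_done())"
```

```text
the job is handed in; nothing more can be done
None
```

I let the tray down to the second notch, about 31 mm and nearest the clip. The pawl held under a press of about 6 N, and I handed the job in with the arm clear.

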